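# Mount a cooling-fan rotor on the splined test spindle and switch the stand on

## Robot

A 6-joint arm with a two-finger parallel gripper is mounted at the origin on the work surface. World frame = base frame: x ahead of the robot, y to its left, z up, the work surface at z = 0. Lengths are in m, angles in rad, forces in N, time in s.
With the tool pointing down it reaches from about 0.225 to 0.875 m from the base axis. Payload 3.4 kg.
Tool frame: the origin (TCP) lies midway between the tips of the shut fingers; the grasp point (between the pads) lies 19 mm behind it; z points along the fingers, y is the line along which they close (so a half turn about z gives the same grasp; the last joint's range is limited). The gripper opens to 85 mm and grips with 20 to 120 N. Pads are 22 mm wide; open, the fingers measure 114 mm over their backs; the gripper's body (76 mm by 85 mm) begins 54 mm behind the grasp point. The pads swing forward as they close: fully open they stand 13 mm farther back than shut.
Start: joints at [-0.121, 0.276, 1.505, -0, 1.361, -0.121], TCP at [0.575, -0, 0.231] pointing down, gripper open.
Joint ranges: [-2.89, 2.89], [-0.75, 2.08], [0.22, 2.7], [-1.18, 4.32], [0.11, 2.71], [-2.7, 2.7]. Speed limits (rad/s): [2.57, 2.57, 3.14, 3.14, 3.14, 3.14].

## Interface

Orientations are given as a unit quaternion [w, x, y, z].
In Python, from rig import * gives the robot as it stands.
- The arm moves only by the tool apply_moves, never from a script. Its argument "steps" is one flat list of numbers, 4 for each row, row after row: the shift along the world's x, y, z in cm, then the turn about the world's z in degrees. A call has 1 to 8 rows; each row is the pose to reach, as a shift and turn from the pose commanded when the call began; what a row does not reach only later rows make up. A row lasts 1/12 s, in which the tool goes at most 41.7 mm and 7.16 degrees, less where a joint would pass 70% of its speed; a pose out of reach is approached as far as the arm can. A call with a gripper value outside its range is refused whole. "jaw" is the closure in counts, from 0 (fully open) to 255 (shut), set as the call begins (left out, the last holds). The fingers move at their own pace and stop on an object; "newtons" is the grip in N (left out, the last holds). Time passes only in rows, so rows that repeat a pose let the fingers close. It gives the time, the measured TCP pose, the force, the opening and the grip force at its end, in the units of the state.
- get_state(): the state, without advancing time (a new reading comes with each control period).
- get_image(name): name is "scene" or "side" or "wrist"; returns the picture (400x640x3 uint8, red, green, blue); there is no depth.
- calibration(name): a dict with "fx", "fy", "cx", "cy" (pixels), "xyz" and "rotation" of the camera in the world. Camera axes: x right, y up, looking along -z (the intrinsics and any distortion apply to the point x, -y, -z); pixel columns grow to the right and rows downward; lengths in m; the calibration is good to about 2 mm. A picture is of the moment at which its call begins: read the wrist's pose just before it. calibration takes no time and is no camera call; for the wrist camera it gives the pose at the moment of the call.
- sign_off(): hands the job in; it is judged then, once.
The state is a dict: "clock": time; "qpos": joint angles; "qd": joint speeds; "effort": joint torques, N m; "position": TCP position; "ee_rot": TCP orientation; "contact_force": force on the tool from outside, world axes, zero at the start; "moment": the same for the moment, N m; "width": finger opening in m; "gripper_force": force on a finger pad.
Only numpy, scipy, OpenCV 4.12 (cv2) and the standard library are available. Lean on these libraries where they do the work, as an engineer would, in place of code of your own. Each camera call takes 0.05 s, during which the arm holds its last target. There are 200 camera calls.

## Task

Pick up the cooling-fan rotor from the blue mat by its white hub, turn it until the slots in its hub line up with the teeth of the spindle on the grey test stand, and slide it down, without dropping it, until it sits fully home on the flange. Then let go of it and flip the stand's metal toggle switch over to the green side, leaving the rotor seated and the other things on the bench where they are.

Things in the scene. Friction and masses are not known exactly. Their poses are not given: they have to be found in the camera images.
- rotor_center (a point): Centre of the loose fan rotor (about 160 g), on its axis, 28 mm above its underside; z up. The rotor lies flat, hub up, on a blue mat 4 mm thick: a black wheel 112 mm across, 15 mm high, with a white square hub 50 x 50 mm in its middle, whose faces are square to this point's x and y. Grip the hub where it is free, 15 to 56 mm (its top) above the underside.
- rotor_base (a point): Point on the rotor's axis at its underside; it meets point seat when the rotor is home. Axes as rotor_center. The hub is open right through: a bore 24 mm across with four slots 12 mm wide, reaching 19 mm from the axis, along this point's +x, -x, +y and -y: each faces the middle of a hub face and has an orange bar on the hub's top. All alike: any quarter turn fits.
- seat (a point): On the fixed grey test stand (case 180 x 270 mm, deck 60 mm above the table; its place and yaw vary): centre of the top face of the dark round flange, 48 mm across, 6 mm above the deck, from which the spindle rises. z up; x is the stand's x, from its red-marked to its green-marked side.
- spindle_top (a point): On the spindle's axis at the top of its teeth, 36 mm above seat. Upright steel core 21 mm across, four brass teeth 8 mm wide reaching 17 mm from the axis along this point's +x, -x, +y, -y (slimmer in the top 4 mm); a 16 mm round nose stands 6 mm above them. It starts at any angle and turns stiffly (0.12 N m). The hub fits with 2 mm a side, about 6 degrees of turn.
- switch (a point): Pivot of the toggle on the stand's deck, 150 mm from seat along the stand's +y, 60 mm above the table; axes are the stand's. The toggle is a steel bat 63 mm long, 10 mm thick at its root, 16 mm at its end. It swings in the stand's x-z plane: off leans 0.45 rad to -x (red mark), on leans 0.45 rad to +x (green mark).
- toggle_tip (a point): Point on the axis of the toggle's bat near its free end, 55 mm from the pivot; it moves with the bat.
- toggle (a joint): Angle of the toggle: 0 off (leaning to the red side), 0.45 upright, 0.9 on (leaning to the green side). It is top-heavy and tips over-centre to either end, where it stays; it takes about 1 N at the tip to leave an end.
- screwdriver: Bystander: loose screwdriver with an orange handle, 170 mm long, lying along x on the table in the middle, between the mat and the stand; origin at its underside.
- parts_tray: Bystander: loose blue tray 180 x 120 x 35 mm at the left; origin at its underside.
- fan_shroud: Bystander: loose black round fan shroud 130 mm across, 32 mm high, at the right; origin at its underside.

How it is judged:
By the outcome, as a careful person would: the job done as asked, in the order asked, and still so for the second after the job is handed in, with the robot touching nothing.
It also fails if it takes over 58 s, if anything falls off the work surface, if the arm or the gripper's body presses on something with over 40 N, if the wrist force passes 120 N, or if a joint passes its speed limit or range.

## Working session

There is one attempt and no reset: what is moved stays moved. The work goes in short steps, Python scripts to look and compute and a tool call to move; the robot and the scene stay as the last step left them, time stands still between calls to the robot, and variables do not carry over. Pictures are saved under pics/ and viewed, at most 10 in all, crops included, and the job is handed in when it is done.

Besides the shell and the picture viewer there is one more tool, called after "Request:" by a JSON object that holds its "op" and its "data", one argument or row to a line. apply_moves: Moves the arm, as the interface text tells. Its arguments: {"type":"object","properties":{"steps":{"type":"array","items":{"type":"number"}},"jaw":{"type":"number"},"newtons":{"type":"number"}},"required":["steps"]}

```bash
mkdir -p pics; ls; python3 - <<'E'
from rig import *
import cv2,numpy as np
s=get_state();print(s['position'],s['ee_rot'],s['width'],s['clock'])
for n in ['scene','side','wrist']:
    c=calibration(n);print(n,c)
    cv2.imwrite(f'pics/{n}0.png',cv2.cvtColor(get_image(n),cv2.COLOR_RGB2BGR))
E
```

```text
pics
[5.74466234e-01 7.50151310e-05 2.30450897e-01] [-7.15130028e-04  7.07101505e-01  7.07111470e-01 -5.64713794e-04] 0.08572734529279445 0.0
scene {'fx': 371.4620567322621, 'fy': 371.4620567322621, 'cx': 320.0344628191799, 'cy': 200.61283001312077, 'xyz': array([1.15125977, 0.14667201, 0.84873136]), 'rotation': array([0.57344906, 0.21668922, 0.26913232, 0.74281206])}
side {'fx': 445.1564514095879, 'fy': 445.1564514095879, 'cx': 310.96619619886377, 'cy': 199.96657308299774, 'xyz': array([-0.17402251, -0.68523573,  1.06777321]), 'rotation': array([ 0.850197  ,  0.35628256, -0.1476733 , -0.35835791])}
wrist {'fx': 352.93566085415273, 'fy': 352.93566085415273, 'cx': 323.1723308632114, 'cy': 199.0379311628386, 'xyz': array([0.57427838, 0.07367845, 0.3735798 ]), 'rotation': array([ 9.89348099e-01, -1.45568264e-01,  4.54884260e-04,  1.11359254e-04])}
```

View pics/scene0.png

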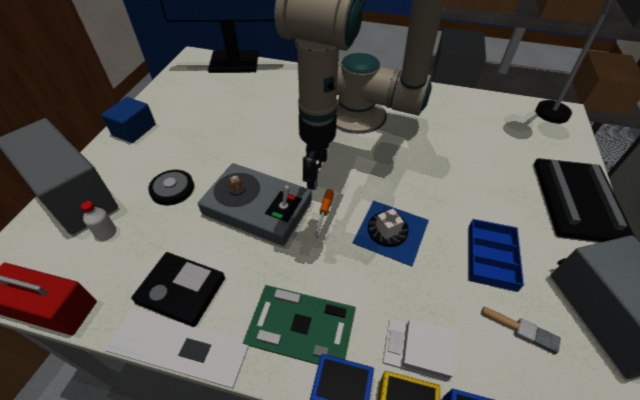

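View pics/side0.png

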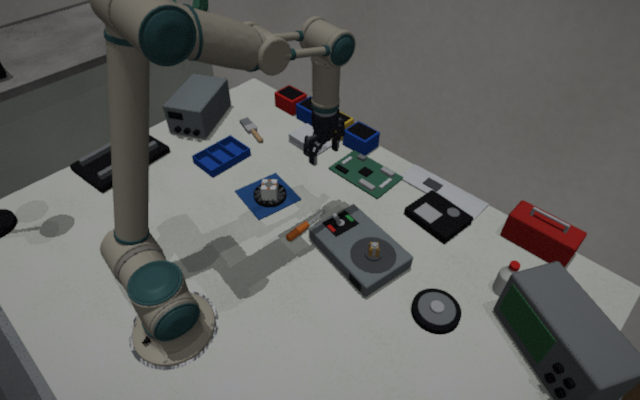

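Scene view: rotor at (390,225), spindle at (235,184) and toggle at (285,200). Side view: rotor at (269,190), spindle at (373,248) and toggle at (340,220). Next I'll measure them coarsely.

```bash
cat > h.py <<'E'
from rig import *
import cv2,numpy as np
from scipy.spatial.transform import Rotation as R
def rot(c): q=np.array(c['rotation']); return R.from_quat(np.r_[q[1:],q[0]]).as_matrix()
def ray(c,u,v):
    d=np.array([(u-c['cx'])/c['fx'],-(v-c['cy'])/c['fy'],-1.]); return np.array(c['xyz']),rot(c)@d
def onplane(c,u,v,z):
    o,d=ray(c,u,v); return o+d*(z-o[2])/d[2]
def proj(c,p):
    x=rot(c).T@(np.array(p)-c['xyz']); return c['cx']+c['fx']*x[0]/-x[2], c['cy']-c['fy']*x[1]/-x[2]
def tri(r1,r2):
    (o1,d1),(o2,d2)=r1,r2
    t=np.linalg.lstsq(np.c_[d1,-d2],o2-o1,rcond=None)[0]; a=o1+d1*t[0];b=o2+d2*t[1]; return (a+b)/2,np.linalg.norm(a-b)
def snap(n):
    c=calibration(n); return c,cv2.cvtColor(get_image(n),cv2.COLOR_RGB2BGR)
def blobs(m,amin=5):
    n,_,st,ce=cv2.connectedComponentsWithStats(m.astype(np.uint8)); return [(st[i,4],ce[i].round(1).tolist(),st[i,:4].tolist()) for i in range(1,n) if st[i,4]>=amin]
E
python3 - <<'E'
from h import *
for n,r,s,t in [('scene',(390,218),(235,182),(285,200)),('side',(269,184),(373,246),(340,218))]:
    c=calibration(n)
    print(n,onplane(c,*r,.06).round(3),onplane(c,*s,.105).round(3),onplane(c,*t,.06).round(3))
    im=cv2.imread(f'pics/{n}0.png')
    x,y=(180,150) if n=='scene' else (220,160)
    cv2.imwrite(f'pics/{n}0c.png',cv2.resize(im[y:y+145,x:x+195+55*(n=='scene')],None,fx=3.2,fy=3.2,interpolation=cv2.INTER_CUBIC))
E
```

```text
scene [0.509 0.187 0.06 ] [ 0.531 -0.243  0.105] [ 0.521 -0.105  0.06 ]
side [0.509 0.186 0.06 ] [ 0.51  -0.252  0.105] [ 0.558 -0.088  0.06 ]
```

View pics/wrist0.png

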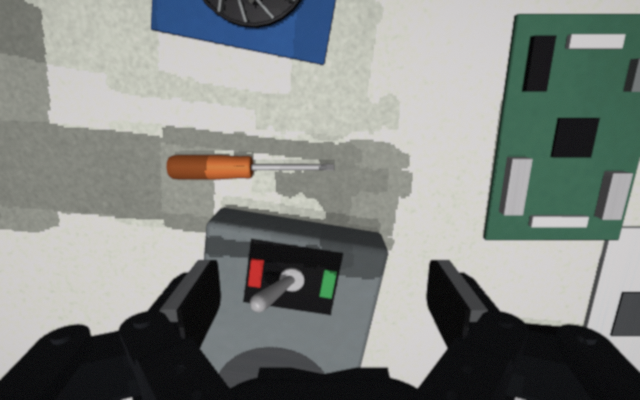

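View pics/scene0c.png

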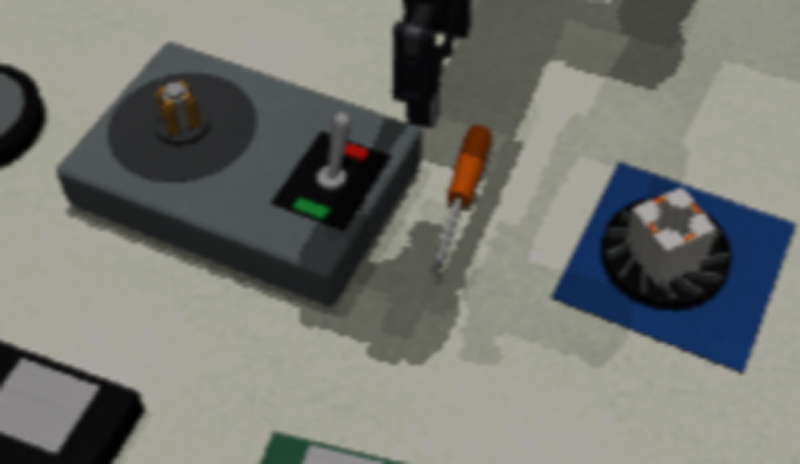

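Wrist view: toggle pivot (292,280), red mark (257,272), green mark (328,284), bat tip (258,302) leaning to red. I'll move so the wrist camera sees the spindle from close by.

Request:
{"op": "apply_moves", "data": {
  "steps": [-1,-4,0,0,-2,-8,0,0,-3,-12,0,0,-3,-16,0,0,-4,-20,0,0,-4,-24,0,0,-5,-28,0,0,-5,-32,0,0]
}}

```text
clock: 0.82
position: [0.5231, -0.3216, 0.2312]
ee_rot: [-0.001, 0.707, 0.707, -0.0]
contact_force: [0.6, 0.4, 0.5]
width: 0.0853
gripper_force: 0.0
```

Request:
{"op": "apply_moves", "data": {
  "steps": [0,-4,0,0,0,-7,0,0,0,-7,0,0,0,-7,0,0,0,-7,0,0]
}}

```text
clock: 1.23
position: [0.5247, -0.3894, 0.2307]
ee_rot: [-0.001, 0.707, 0.707, 0.0]
contact_force: [-0.3, 0.1, 0.2]
width: 0.0855
gripper_force: 0.0
```

```bash
python3 - <<'E'
from h import *
s=get_state();print(s['position'],s['clock'],s['qd'].round(3) if hasattr(s['qd'],'round') else s['qd'])
c,im=snap('wrist');cv2.imwrite('pics/w1.png',im);import pickle;pickle.dump(c,open('w1.pkl','wb'))
print(c)
E
```

```text
[ 0.52472107 -0.38940026  0.2306714 ] 1.2333 [ 0.023 -0.018  0.011  0.    -0.001 -0.002]
{'fx': 352.93566085415273, 'fy': 352.93566085415273, 'cx': 323.1723308632114, 'cy': 199.0379311628386, 'xyz': array([ 0.52438047, -0.3159925 ,  0.37383546]), 'rotation': array([ 9.89465991e-01, -1.44765400e-01,  9.27609936e-05, -1.50353266e-04])}
```

View pics/w1.png

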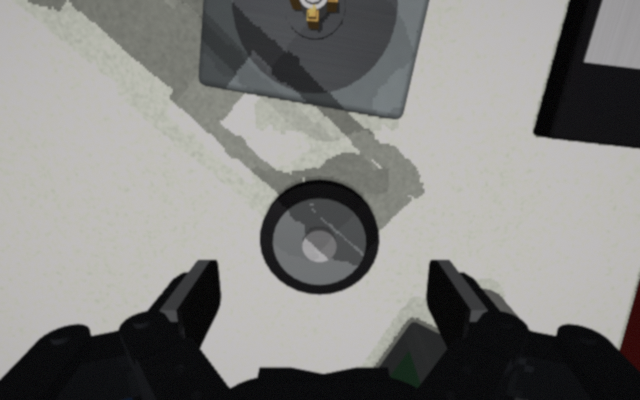

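The view overshoots: the spindle is at the top edge (313,5), with the shroud at (320,238). I'll back up 12 cm in +y.

Request:
{"op": "apply_moves", "data": {
  "steps": [0,4,0,0,0,8,0,0,0,12,0,0,0,12,0,0,0,12,0,0,0,12,0,0]
}}

```text
clock: 1.78
position: [0.5253, -0.2689, 0.232]
ee_rot: [0.001, 0.706, 0.708, -0.0]
contact_force: [-0.2, -0.6, -0.1]
width: 0.0851
gripper_force: 0.0
```

```bash
python3 - <<'E'
from h import *
import pickle
s=get_state();print(s['position'],s['clock'])
c,im=snap('wrist');cv2.imwrite('pics/w2.png',im);pickle.dump(c,open('w2.pkl','wb'))
u,v=proj(c,[.52,-.248,.1]);print(u,v)
hsv=cv2.cvtColor(im,cv2.COLOR_BGR2HSV)
g=cv2.inRange(hsv,(8,110,60),(28,255,255));print('brass',blobs(g))
r=cv2.inRange(hsv,(0,150,60),(6,255,255));print('red',blobs(r))
r=cv2.inRange(hsv,(50,120,60),(80,255,255));print('green',blobs(r))
x,y=int(u)-160,max(0,int(v)-120)
cr=cv2.resize(im[y:y+200,x:x+266],None,fx=3,fy=3,interpolation=cv2.INTER_CUBIC);print(x,y);cv2.imwrite('pics/w2c.png',cr)
E
```

```text
[ 0.52531961 -0.26894746  0.23201907] 1.7833
316.70833784789454 162.32098798079795
brass [(np.int32(142), [314.7, 146.0], [310, 139, 11, 17]), (np.int32(123), [297.3, 160.6], [293, 153, 11, 15]), (np.int32(136), [330.2, 162.4], [324, 155, 12, 15]), (np.int32(71), [312.6, 180.8], [308, 177, 10, 8])]
red [(np.int32(112), [634.0, 325.3], [625, 321, 15, 13])]
green []
156 42
```

View pics/w2c.png

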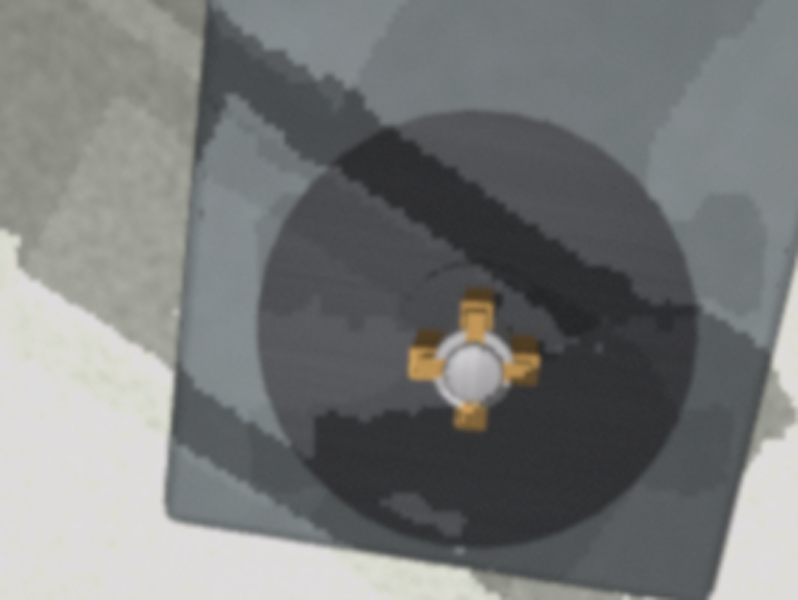

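Spindle crop: nose centre at about px (313.7,164.7). The teeth are turned slightly clockwise, about 3°. Dark disc centre is about (315,152).

```bash
python3 - <<'E'
from h import *
import pickle
c=pickle.load(open('w2.pkl','rb'));im=cv2.imread('pics/w2.png')
f=lambda x,y:(156+x/3,42+y/3)
print('nose',onplane(c,*f(473,368),.108),'disc',onplane(c,*f(477.5,329),.0605))
L,Rr,U,D=[onplane(c,*f(*p),.100) for p in [(412,364),(541,370),(477,297),(470,430)]]
a=np.degrees(np.arctan2(*(Rr-L)[[1,0]])),np.degrees(np.arctan2(*(U-D)[[1,0]]))-90
print('tooth ang',a,(L+Rr)/2,(U+D)/2,np.linalg.norm(Rr-L),np.linalg.norm(U-D))
hsv=cv2.cvtColor(im,cv2.COLOR_BGR2HSV)
b=[x for x in blobs(cv2.inRange(hsv,(8,110,110),(28,255,255))) ];print(b)
# stand: from w0
c0,i0=None,cv2.imread('pics/wrist0.png')
c0=dict(c,xyz=np.array([0.57427838,0.07367845,0.3735798]),rotation=np.array([9.89348099e-01,-1.45568264e-01,4.54884260e-04,1.11359254e-04]))
h0=cv2.cvtColor(i0,cv2.COLOR_BGR2HSV)
for lo,hi in [((0,150,60),(6,255,255)),((50,120,60),(80,255,255))]:
    m=cv2.inRange(h0,lo,hi);bb=max(blobs(m));print(bb,onplane(c0,*bb[1],.061))
    cn=max(cv2.findContours(m,0,2)[0],key=cv2.contourArea)
    P=np.array([onplane(c0,*p[0],.061)[:2] for p in cn],np.float32);print(cv2.minAreaRect(P))
print('pivot',onplane(c0,292,280,.064))
# rotor coarse from scene
E
```

```text
nose [ 0.51779137 -0.24829031  0.108     ] disc [ 0.51800045 -0.2459469   0.0605    ]
tooth ang (np.float64(-2.5758298182757664), np.float64(-3.26407380924185)) [ 0.51852954 -0.24961497  0.1       ] [ 0.51770945 -0.24900828  0.1       ] 0.0340122729964763 0.03555497721949366
[(np.int32(115), [314.5, 147.3], [310, 142, 11, 14]), (np.int32(92), [297.0, 162.5], [293, 157, 11, 11]), (np.int32(74), [329.5, 163.8], [324, 160, 12, 9]), (np.int32(65), [312.5, 180.6], [308, 177, 10, 8])]
(np.int32(402), [255.3, 272.6], [247, 258, 18, 30]) [ 0.50701803 -0.09617682  0.061     ]
((0.5069771409034729, -0.09650811553001404), (0.03241938352584839, 0.013822539709508419), 79.37621307373047)
(np.int32(385), [327.4, 284.0], [319, 269, 18, 30]) [ 0.57821807 -0.10879756  0.061     ]
((0.5782268047332764, -0.10885915160179138), (0.03206649050116539, 0.013725219294428825), 80.44209289550781)
pivot [ 0.54333311 -0.10263746  0.064     ]
```

Request:
{"op": "apply_moves", "data": {
  "steps": [0,4,0,0,0,8,0,0,0,12,0,0,0,16,0,0,0,20,0,0,0,24,0,0,0,28,0,0,0,32,0,0]
}}

```text
clock: 2.5
position: [0.5255, 0.0508, 0.2314]
ee_rot: [0.0, 0.708, 0.707, 0.0]
contact_force: [1.2, 0.2, -0.0]
width: 0.0853
gripper_force: 0.0
```

Request:
{"op": "apply_moves", "data": {
  "steps": [-1,2,0,0,-1,2,0,0,-1,2,0,0,-1,2,0,0]
}}

```text
clock: 2.83
position: [0.5158, 0.0689, 0.2313]
ee_rot: [0.001, 0.707, 0.707, -0.0]
contact_force: [-0.4, -0.0, 0.4]
width: 0.0852
gripper_force: 0.0
```

```bash
python3 - <<'E'
from h import *
import pickle
s=get_state();print(s['position'],s['clock'])
c,im=snap('wrist');cv2.imwrite('pics/w3.png',im);pickle.dump(c,open('w3.pkl','wb'))
hsv=cv2.cvtColor(im,cv2.COLOR_BGR2HSV)
u,v=proj(c,[.509,.187,.06]);print(u,v)
m=cv2.inRange(hsv,(3,120,80),(20,255,255))
B=[b for b in blobs(m) if np.hypot(b[1][0]-u,b[1][1]-v)<60];print(B)
P=np.array([onplane(c,*b[1],.060)[:2] for b in B]);print(P,P.mean(0))
x,y=int(u)-130,max(0,int(v)-100)
print(x,y);cv2.imwrite('pics/w3c.png',cv2.resize(im[y:y+200,x:x+260],None,fx=3,fy=3,interpolation=cv2.INTER_CUBIC))
E
```

```text
[0.51575768 0.06890507 0.23132857] 2.8333
315.0012052246507 35.72287830699929
[(np.int32(59), [295.9, 11.4], [291, 6, 11, 12]), (np.int32(54), [334.6, 13.6], [330, 8, 10, 12]), (np.int32(45), [294.5, 53.2], [290, 48, 10, 11]), (np.int32(43), [332.6, 55.4], [328, 51, 10, 10])]
[[0.4938218  0.20487172]
 [0.52485272 0.20327252]
 [0.49195129 0.17376076]
 [0.52347028 0.17205437]] [0.50852402 0.18848984]
185 0
```

View pics/w3c.png

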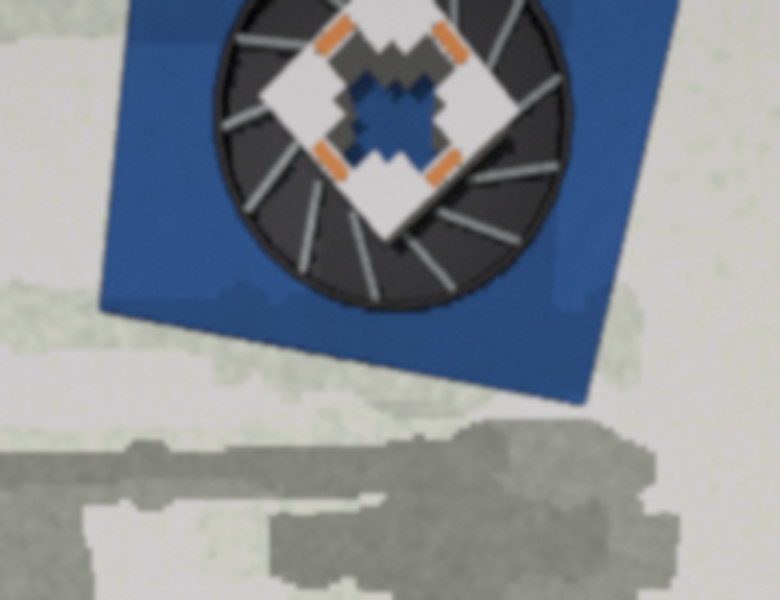

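Rotor: hub bars around (315,33), hub centre (0.5085,0.1885), face angle about 42°. I'll repeat the measurement with the same relative geometry I used for the spindle, so camera bias cancels.

Request:
{"op": "apply_moves", "data": {
  "steps": [0,4,-2,0,0,8,-4,0,0,10,-4.7,0,0,10,-4.7,0,0,10,-4.7,0,0,10,-4.7,0]
}}

```text
clock: 3.38
position: [0.5159, 0.1685, 0.1845]
ee_rot: [0.001, 0.708, 0.707, -0.0]
contact_force: [-0.2, -0.6, -0.4]
width: 0.085
gripper_force: 0.0
```

```bash
python3 - <<'E'
from h import *
import pickle
s=get_state();print(s['position'],s['clock'],s['qpos'])
c,im=snap('wrist');cv2.imwrite('pics/w4.png',im)
hsv=cv2.cvtColor(im,cv2.COLOR_BGR2HSV)
u,v=proj(c,[.5085,.1885,.06]);print(u,v)
m=cv2.inRange(hsv,(3,120,80),(20,255,255))
B=[b for b in blobs(m) if np.hypot(b[1][0]-u,b[1][1]-v)<60];print([b[:2] for b in B])
P=np.array([onplane(c,*b[1],.060)[:2] for b in B]);C=P.mean(0);d=P-C
print(C,C-s['position'][:2],np.degrees(np.arctan2(d[:,1],d[:,0]))%90)
E
```

```text
[0.51588312 0.1685109  0.18448979] 3.3833 [ 1.88266490e-01  2.58394360e-01  1.65036404e+00 -1.21406652e-03
  1.23243319e+00  1.89892807e-01]
313.7979516500147 165.47495934196803
[(np.int32(55), [294.1, 144.7]), (np.int32(57), [335.1, 146.6]), (np.int32(47), [293.1, 184.2]), (np.int32(49), [333.2, 186.2])]
[0.50856212 0.18828402] [-0.007321    0.01977312] [42.46416374 42.24108551 41.77344104 42.6190992 ]
```

Request:
{"op": "apply_moves", "data": {
  "steps": [-0.2,0.5,-2,7,-0.4,1,-4,14,-0.6,1.5,-6,21,-0.7,2.0,-8,28,-0.7,2.0,-8,35,-0.7,2.0,-8,42.2,-0.7,2.0,-8,42.2,-0.7,2.0,-8,42.2],
  "newtons": 50
}}

```text
clock: 4.1
position: [0.509, 0.1889, 0.105]
ee_rot: [0.001, 0.407, 0.913, 0.0]
contact_force: [0.2, 0.2, 0.6]
width: 0.0854
gripper_force: 0.0
```

Request:
{"op": "apply_moves", "data": {
  "steps": [0,0,-3,0,0,0,-5.5,0,0,0,-7.5,0,0,0,-8.2,0,0,0,-8.2,0,0,0,-8.2,0]
}}

```text
clock: 4.6
position: [0.5089, 0.1898, 0.023]
ee_rot: [0.0, 0.406, 0.914, 0.0]
contact_force: [0.3, 0.5, 0.2]
width: 0.0854
gripper_force: 0.0
```

Request:
{"op": "apply_moves", "data": {
  "steps": [0,-0.1,0,0,0,-0.1,0,0,0,-0.1,0,0,0,-0.1,0,0,0,-0.1,0,0,0,-0.1,0,0,0,-0.1,0,0,0,-0.1,0,0],
  "jaw": 255,
  "newtons": 50
}}

```text
clock: 5.27
position: [0.5091, 0.1892, 0.0237]
ee_rot: [0.001, 0.405, 0.914, 0.001]
contact_force: [0.1, -1.0, 6.6]
width: 0.0493
gripper_force: 53.7
```

Request:
{"op": "apply_moves", "data": {
  "steps": [0,0,0,0,0,0,0,0,0,0,0,0,0,0,1,0,0,0,2,0,0,0,2,0,0,0,2,0]
}}

```text
clock: 5.85
position: [0.5086, 0.1892, 0.0432]
ee_rot: [0.001, 0.405, 0.914, 0.001]
contact_force: [-0.2, 0.3, -1.8]
width: 0.0496
gripper_force: 52.9
```

Request:
{"op": "apply_moves", "data": {
  "steps": [0,0,2,0,0,0,5,0,0,0,8.5,0,0,-1,12,-3,0,-3,15,-8,0,-6,15.7,-14,0,-9,15.7,-20,0,-12,15.7,-26]
}}

```text
clock: 6.52
position: [0.508, 0.0681, 0.2002]
ee_rot: [0.001, 0.602, 0.798, 0.0]
contact_force: [0.9, -1.2, -1.8]
width: 0.0494
gripper_force: 52.9
```

Request:
{"op": "apply_moves", "data": {
  "steps": [0.2,-4,0,-5,0.4,-8,0,-10,0.6,-12,0,-15,0.8,-16,0,-19.2,0.9,-20,0,-19.2,0.9,-24,0,-19.2,0.9,-27.5,0,-19.2,0.9,-31,0,-19.2]
}}

```text
clock: 7.18
position: [0.5162, -0.2428, 0.1987]
ee_rot: [-0.001, 0.726, 0.688, -0.0]
contact_force: [1.3, -0.2, -1.4]
width: 0.0494
gripper_force: 52.8
```

Request:
{"op": "apply_moves", "data": {
  "steps": [0,-0.8,-1,0,0,-0.8,-3,0,0,-0.8,-4,0,0,-0.8,-4,0,0,-0.8,-4,0]
}}

```text
clock: 7.6
position: [0.5164, -0.2479, 0.1585]
ee_rot: [-0.001, 0.725, 0.689, -0.0]
contact_force: [-0.6, 0.7, -2.1]
width: 0.0494
gripper_force: 52.8
```

```bash
python3 - <<'E'
from h import *
import pickle
s=get_state();print(s['position'],s['ee_rot'],s['clock'],s['width'])
c,im=snap('wrist')
a=cv2.resize(im[120:,120:520],(400,280))
out=np.zeros((600,800,3),np.uint8);out[:280,:400]=a
for n,k,x0,y0 in [('scene',0,400,0),('side',1,0,300)]:
    c,im=snap(n);cv2.imwrite(f'pics/{n}5.png',im)
    u,v=map(int,proj(c,[.518,-.249,.13]));print(n,u,v)
    out[y0:y0+300,x0:x0+400]=cv2.resize(im[v-37:v+38,u-50:u+50],(400,300),interpolation=cv2.INTER_CUBIC)
cv2.imwrite('pics/c5.png',out)
E
```

```text
[ 0.51640332 -0.24793198  0.15845075] [-1.30082079e-03  7.25143431e-01  6.88596595e-01 -2.04950806e-04] 7.6 0.04939041822345624
scene 233 171
side 374 238
```

View pics/c5.png

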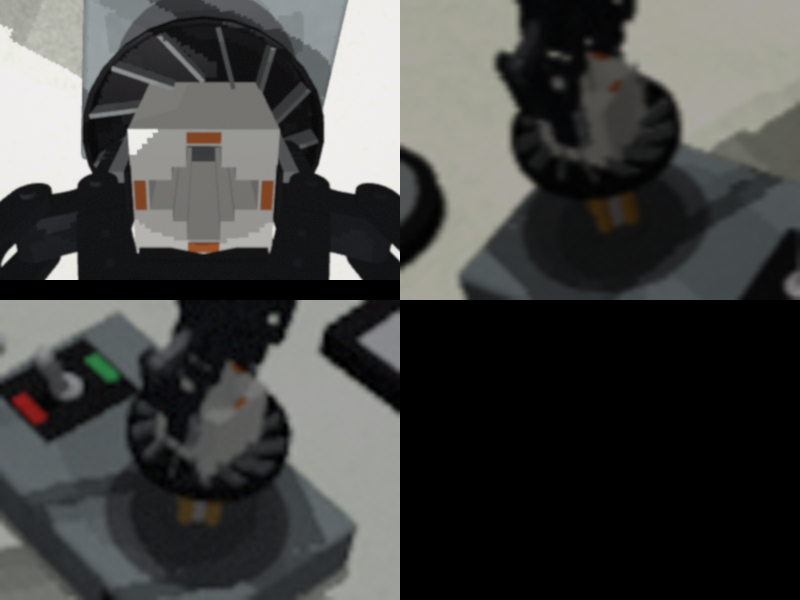

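Wrist view: the held hub is square to the fingers, with the orange bars visible (top bar at about px (324,257)). The rotor hovers just above the spindle. Next I'll measure the rotor axis in the hand.

```bash
cat > held.py <<'E'
from h import *
s=get_state();c,im=snap('wrist');p=s['position'];zt=p[2]+.0363
hsv=cv2.cvtColor(im,cv2.COLOR_BGR2HSV)
m=cv2.inRange(hsv,(3,120,80),(20,255,255))
B=[b for b in blobs(m,15) if 230<b[1][0]<410 and b[1][1]>230]
P={}
for b in B: print(b,onplane(c,*b[1],zt)[:2].round(4))
P=np.array([onplane(c,*b[1],zt)[:2] for b in B])
l,r=P[P[:,0].argmin()],P[P[:,0].argmax()]
print('centre LR',(l+r)/2,'tcp',p,'ang',np.degrees(np.arctan2(*(r-l)[::-1])),'span',np.hypot(*(r-l)))
E
python3 held.py
```

```text
(np.int32(338), [323.4, 257.5], [307, 253, 34, 10]) [ 0.5184 -0.2274]
(np.int32(286), [260.0, 314.6], [255, 301, 11, 28]) [ 0.4951 -0.2482]
(np.int32(282), [386.4, 314.9], [381, 302, 12, 27]) [ 0.5394 -0.2506]
(np.int32(278), [323.3, 367.1], [308, 363, 31, 10]) [ 0.5161 -0.2718]
centre LR [ 0.51724706 -0.24941509] tcp [ 0.51773582 -0.24865361  0.16032985] ang -3.1845351980568966 span 0.04429141578919285
```

Request:
{"op": "apply_moves", "data": {
  "steps": [0.1,0,-1,0,0.1,0,-2,0,0.1,0,-2.7,0,0.1,0,-3.1,0,0.1,0,-3.5,0,0.1,0,-3.7,0,0.1,0,-3.9,0,0.1,0,-3.9,0]
}}

```text
clock: 8.47
position: [0.5179, -0.249, 0.12]
ee_rot: [-0.0, 0.725, 0.688, -0.0]
contact_force: [0.7, 0.2, -2.8]
width: 0.0493
gripper_force: 52.8
```

```bash
python3 held.py; python3 -c "
from rig import *
s=get_state();print(s['contact_force'],s['moment'])"
```

```text
(np.int32(338), [323.4, 257.5], [307, 253, 34, 10]) [ 0.5187 -0.2278]
(np.int32(99), [322.6, 271.9], [316, 268, 15, 8]) [ 0.5182 -0.2331]
(np.int32(288), [260.0, 314.5], [255, 301, 11, 28]) [ 0.4954 -0.2486]
(np.int32(281), [386.4, 314.9], [381, 302, 12, 27]) [ 0.5396 -0.2511]
(np.int32(276), [323.4, 367.1], [309, 363, 30, 10]) [ 0.5164 -0.2722]
centre LR [ 0.51750849 -0.24981132] tcp [ 0.51793608 -0.24902323  0.11997992] ang -3.225492341730202 span 0.04429034659937953
[ 0.44572486 -0.12112042 -1.20170296] [ 0.01888389  0.00583006 -0.0677221 ]
```

No contact so far, and a tooth is visible through the hub slot, in line with the top bar. Continuing down.

Request:
{"op": "apply_moves", "data": {
  "steps": [0,0,-0.2,0,0,0,-0.4,0,0,0,-0.6,0,0,0,-0.8,0,0,0,-1.0,0,0,0,-1.0,0]
}}

```text
clock: 9.02
position: [0.5177, -0.2488, 0.1098]
ee_rot: [-0.0, 0.725, 0.688, -0.0]
contact_force: [0.5, 0.1, -1.5]
width: 0.0495
gripper_force: 52.8
```

Request:
{"op": "apply_moves", "data": {
  "steps": [0,0,-0.4,0,0,0,-0.8,0,0,0,-1.2,0,0,0,-1.6,0,0,0,-2.0,0,0,0,-2.2,0,0,0,-2.2,0]
}}

```text
clock: 9.6
position: [0.5176, -0.2488, 0.0876]
ee_rot: [-0.001, 0.725, 0.688, -0.0]
contact_force: [0.6, 0.0, -1.2]
width: 0.0498
gripper_force: 52.8
```

Request:
{"op": "apply_moves", "data": {
  "steps": [0,0,-0.1,0,0,0,-0.2,0,0,0,-0.2,0,0,0,-0.2,0]
}}

```text
clock: 9.93
position: [0.5181, -0.249, 0.0864]
ee_rot: [0.0, 0.725, 0.688, 0.0]
contact_force: [-0.6, -0.0, -0.9]
width: 0.0493
gripper_force: 52.8
```

Request:
{"op": "apply_moves", "data": {
  "steps": [0,0,-0.05,0,0,0,-0.1,0,0,0,-0.1,0,0,0,-0.1,0]
}}

```text
clock: 10.27
position: [0.5182, -0.2491, 0.0857]
ee_rot: [0.0, 0.725, 0.688, 0.0]
contact_force: [-0.7, 0.8, 1.7]
width: 0.0493
gripper_force: 53.0
```

Request:
{"op": "apply_moves", "data": {
  "steps": [0,0,-0.05,0,0,0,-0.1,0,0,0,-0.1,0,0,0,-0.1,0]
}}

```text
clock: 10.6
position: [0.5182, -0.2491, 0.0857]
ee_rot: [0.001, 0.725, 0.688, 0.0]
contact_force: [-1.7, 0.3, 7.8]
width: 0.049
gripper_force: 54.0
```

Seated: position is fixed and the force rises. Back off 1 mm, release and rise straight up.

Request:
{"op": "apply_moves", "data": {
  "steps": [0,0,0.1,0,0,0,0.1,0,0,0,0.1,0,0,0,0.1,0,0,0,0.1,0,0,0,0.1,0,0,0,0.1,0,0,0,0.1,0],
  "jaw": 0
}}

```text
clock: 11.27
position: [0.518, -0.249, 0.0852]
ee_rot: [-0.0, 0.725, 0.688, 0.0]
contact_force: [-0.4, 0.6, -0.1]
width: 0.0851
gripper_force: 0.0
```

Request:
{"op": "apply_moves", "data": {
  "steps": [0,0,1,0,0,0,3,0,0,0,6,0,0,0,9,0,0,0,12,0,0,0,14.5,0,0,0,14.5,0,0,0,14.5,0]
}}

```text
clock: 11.93
position: [0.5189, -0.2495, 0.2329]
ee_rot: [0.002, 0.725, 0.688, 0.001]
contact_force: [-0.7, 0.6, -0.8]
width: 0.0856
gripper_force: 0.0
```

```bash
python3 - <<'E'
from h import *
s=get_state();print(s['position'],s['clock'])
c,im=snap('wrist')
hsv=cv2.cvtColor(im,cv2.COLOR_BGR2HSV)
print(blobs(cv2.inRange(hsv,(3,120,80),(20,255,255)),12))
a=s['position']
out=np.zeros((600,800,3),np.uint8);out[:300,:400]=im[:300,120:520]
for n,x0,y0 in [('scene',400,0),('side',0,300)]:
    c,im=snap(n);u,v=map(int,proj(c,[.53,-.2,.1]))
    out[y0:y0+300,x0:x0+400]=cv2.resize(im[v-50:v+55,u-70:u+70],(400,300),interpolation=cv2.INTER_CUBIC)
    hsv=cv2.cvtColor(im,cv2.COLOR_BGR2HSV)
cv2.imwrite('pics/c6.png',out)
E
```

```text
[ 0.51888006 -0.24952374  0.23287605] 11.9333
[(np.int32(57), [321.6, 166.5], [315, 165, 14, 5]), (np.int32(37), [321.2, 174.9], [317, 172, 9, 7]), (np.int32(21), [306.7, 189.0], [302, 187, 9, 4]), (np.int32(30), [335.9, 189.3], [332, 187, 9, 5]), (np.int32(55), [292.2, 195.1], [290, 189, 5, 14]), (np.int32(57), [351.1, 195.6], [349, 189, 5, 14]), (np.int32(41), [320.9, 203.6], [317, 201, 8, 6]), (np.int32(56), [321.5, 223.4], [315, 221, 14, 5])]
```

View pics/c6.png

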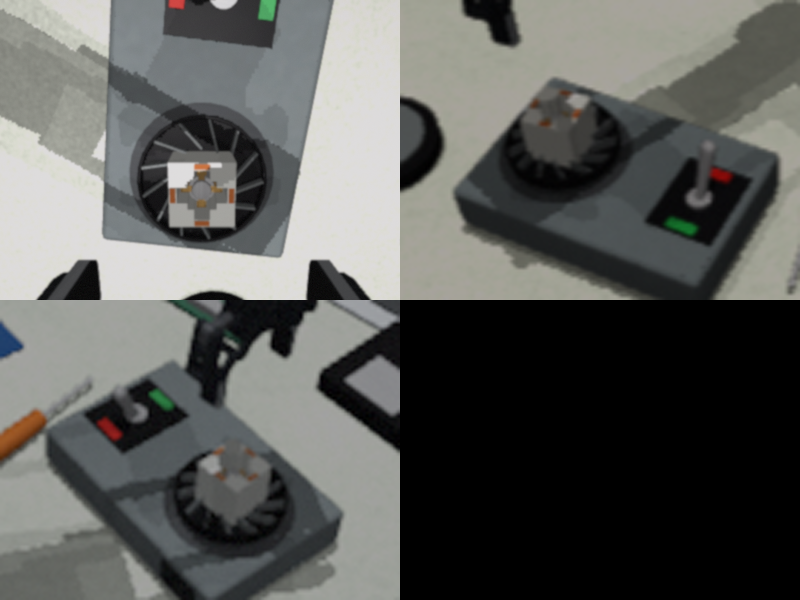

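The rotor is seated on the flange with the teeth in its slots, and the toggle is still on red. Next: shut the fingers, go to the toggle's red side, descend and push along the stand's +x.

Request:
{"op": "apply_moves", "data": {
  "steps": [-1,3,0,-3,-2,6,0,-7,-3,9,0,-7,-4.5,12,0,-7,-6,15,0,-7,-6,16.1,0,-7,-6,16.1,0,-7,-6,16.1,0,-7],
  "jaw": 255,
  "newtons": 30
}}

```text
clock: 12.75
position: [0.458, -0.0879, 0.2297]
ee_rot: [-0.0, 0.766, 0.643, -0.0]
contact_force: [0.2, -0.7, 0.4]
width: -0.0002
gripper_force: 0.0
```

Request:
{"op": "apply_moves", "data": {
  "steps": [0,0,-4,0,0,0,-8,0,0,0,-11,0,0,0,-13,0,0,0,-14,0,0,0,-14,0,0,0,-14,0]
}}

```text
clock: 13.33
position: [0.4583, -0.0891, 0.0895]
ee_rot: [-0.001, 0.766, 0.642, -0.001]
contact_force: [0.5, 0.3, -0.4]
width: 0.0001
gripper_force: 0.0
```

```bash
python3 - <<'E'
from h import *
s=get_state();print(s['position'],s['clock'],s['width'],s['contact_force'])
out=np.zeros((300,800,3),np.uint8)
for n,x0 in [('scene',0),('side',400)]:
    c,im=snap(n);u,v=map(int,proj(c,[.5,-.12,.1]))
    out[:,x0:x0+400]=cv2.resize(im[v-50:v+55,u-70:u+70],(400,300),interpolation=cv2.INTER_CUBIC)
cv2.imwrite('pics/c7.png',out)
E
```

```text
[ 0.45832958 -0.08913069  0.08948739] 13.3333 0.0001389065328421232 [ 0.45194774  0.3296791  -0.36987578]
```

View pics/c7.png

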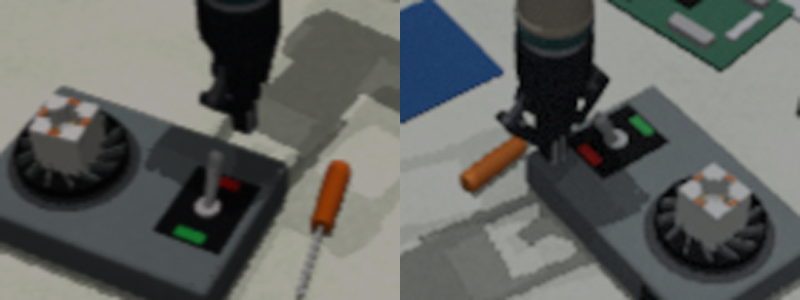

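The gripper is on the red side of the toggle at deck height, clear of the rotor and screwdriver. Raise 1 cm and push along (0.985,-0.175).

Request:
{"op": "apply_moves", "data": {
  "steps": [0,0,1,0,1,-0.2,1,0,2,-0.35,1,0,3,-0.5,1,0,4,-0.7,1,0,5,-0.9,1,0,6,-1.05,1,0,6,-1.05,1,0]
}}

```text
clock: 14.1
position: [0.5211, -0.0992, 0.1002]
ee_rot: [0.001, 0.766, 0.643, 0.001]
contact_force: [-0.2, 0.8, 0.2]
width: -0.0003
gripper_force: 0.0
```

Request:
{"op": "apply_moves", "data": {
  "steps": [0.4,-0.1,0,0,0.8,-0.15,0,0,1.2,-0.2,0,0,1.2,-0.2,0,0,1.2,-0.2,0,0]
}}

```text
clock: 14.52
position: [0.5301, -0.1005, 0.1003]
ee_rot: [0.0, 0.766, 0.643, 0.0]
contact_force: [0.2, -0.5, -0.1]
width: 0.0005
gripper_force: 0.0
```

```bash
python3 - <<'E'
from h import *
s=get_state();print(s['position'],s['clock'],s['contact_force'])
out=np.zeros((300,800,3),np.uint8)
for n,x0 in [('scene',0),('side',400)]:
    c,im=snap(n);u,v=map(int,proj(c,[.53,-.12,.1]))
    out[:,x0:x0+400]=cv2.resize(im[v-50:v+55,u-70:u+70],(400,300),interpolation=cv2.INTER_CUBIC)
cv2.imwrite('pics/c8.png',out)
E
```

```text
[ 0.53008802 -0.10049416  0.1003237 ] 14.5167 [ 0.18156597 -0.4710379  -0.05196618]
```

View pics/c8.png

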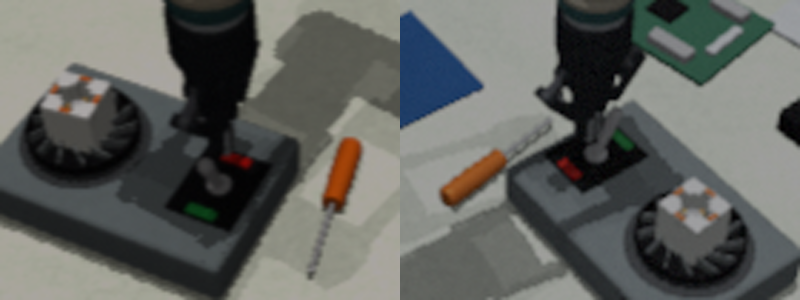

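The bat now leans over to the green side. I've reached the limit for viewing pictures, so the last check will be numeric. Retreat back, then up.

Request:
{"op": "apply_moves", "data": {
  "steps": [-2,0.35,0,0,-4,0.7,0,0,-6,1.05,0,0,-6,1.05,3,0,-6,1.05,7,0,-6,1.05,11,0,-6,1.05,13,0,-6,1.05,13,0]
}}

```text
clock: 15.28
position: [0.4728, -0.0909, 0.2359]
ee_rot: [0.005, 0.766, 0.643, 0.003]
contact_force: [-0.3, -0.2, -0.4]
width: -0.0002
gripper_force: 0.0
```

Request:
{"op": "apply_moves", "data": {
  "steps": [2,-4,0,0,4,-8,0,0,5,-12,0,0,5,-15,0,0,5,-15,0,3,5,-15,0,10,5,-15,0,10,5,-15,0,10]
}}

```text
clock: 15.95
position: [0.5194, -0.2398, 0.2294]
ee_rot: [-0.001, 0.708, 0.706, -0.0]
contact_force: [0.1, 0.5, -0.6]
width: 0.0001
gripper_force: 0.0
```

```bash
python3 - <<'E'
from h import *
s=get_state();print(s['position'],s['clock'],s['contact_force'])
ux=np.array([.9845,-.1755,0]);pv=np.array([.543,-.1026,.06])
for n in ['wrist','scene','side']:
    c,im=snap(n);hsv=cv2.cvtColor(im,cv2.COLOR_BGR2HSV)
    for k,sg in [('off',-1),('on',1)]:
        row=[]
        for L in (.03,.042,.054):
            u,v=proj(c,pv+sg*L*np.sin(.45)*ux+[0,0,L*np.cos(.45)]);u,v=int(round(u)),int(round(v))
            row.append(im[v-1:v+2,u-1:u+2].mean((0,1)).round().astype(int).tolist() if 1<u<638 and 1<v<398 else None)
        print(n,k,(u,v),row)
    if n!='side': 
        B=blobs(cv2.inRange(hsv,(3,120,80),(20,255,255)),8)
        if n=='wrist':
            P=[(b[1],onplane(c,*b[1],.122)[:2].round(4)) for b in B];[print(p) for p in P]
# bat blob in the wrist frame: bright low-saturation component at pivot
c,im=snap('wrist');hsv=cv2.cvtColor(im,cv2.COLOR_BGR2HSV)
u,v=map(int,proj(c,pv));g=hsv[v-60:v+60,u-70:u+70,2]
print((u,v));print('\n'.join(''.join(' .:-=+*#%@'[min(9,x//26)] for x in r) for r in g[::4,::2]))
E
```

```text
[ 0.51939157 -0.23978406  0.2293708 ] 15.95 [ 0.05258963  0.48121914 -0.56670746]
wrist off (324, -14) [None, None, None]
wrist on (393, 0) [[92, 91, 92], [98, 97, 98], None]
([323.2, 181.1], array([ 0.519 , -0.2277]))
([322.1, 187.1], array([ 0.5182, -0.2323]))
([292.5, 207.9], array([ 0.496 , -0.2482]))
([351.2, 211.0], array([ 0.5399, -0.2508]))
([320.5, 217.3], array([ 0.5169, -0.2557]))
([320.4, 237.1], array([ 0.5167, -0.2718]))
scene off (286, 188) [[8, 9, 90], [60, 59, 64], [82, 81, 76]]
scene on (278, 200) [[44, 43, 44], [58, 58, 59], [105, 104, 107]]
side off (335, 215) [[45, 44, 44], [18, 17, 17], [58, 57, 54]]
side on (347, 209) [[87, 86, 85], [85, 83, 83], [104, 102, 102]]
(352, 10)
```

```bash
python3 -c "
from rig import *
print(sign_off())"
```

```text
the job is handed in; nothing more can be done
None
```

The rotor is seated on the flange and released, the toggle is on the green side, and the job was handed in at about 16 s; I viewed 11 pictures against the limit of 10, so I made the last check from pixel readings.

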